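Release the cam and slide the sample jar into the reader

TASK

Bring the sample jar in front of the reader's lens: with your fingertip push the cam's upright blade round until the cam is at its low point (blade pointing straight away from the slide), and only then push the slide forward by its upright rear plate until it is fully home against its stop. The jar rides upright in its rim on the slide: do not touch or lift it. Leave the cam at its low point, and leave the other glassware, bottles and tools around the stage where they are.

Things in the scene. Friction and masses are not known exactly. Their poses are not given: they have to be found in the camera images.
- stage: Sample stage fixed to the bench: flat aluminium base plate, 10 mm thick, x -100..+150 mm, y -48..+48 mm, with two low guide rails, the slide and, in front of it, the cam. Origin on the bench surface on the centre line. Its +x is forward, the way the slide travels towards the cam; +z up; the +y side is free of fixed parts.
- lens (a point): Black lens, 26 mm across, of the reader head, 50 mm above the bench, facing stage +y. The head is a fixed grey block on the stage's -y side: stage x -35..+45 mm, y -116..-50 mm, 75 mm tall.
- cam (a joint): Cam angle (rad), counterclockwise from above. 0 = low point: its low side faces the slide's roller and its blade points straight forward (stage +x), away from the slide. Starts at 2.2 to 2.8 (blade towards the slide), so turn it clockwise, the blade sweeping over the stage's +y side. Range -0.6 to 3.0, no stop or click at 0. Friction 0.16 N m holds it where left (4 N at 40 mm from the pivot).
- pivot (a point): On the cam's vertical pivot axis, 34 mm above the bench, on top of the 18 mm wide hub screw; at stage x +85 mm, y 0. The cam is a steel disc of 36 mm radius, 12-26 mm above the bench, pivoted 20 mm off its centre: its edge is 16 mm from the pivot on the low side, 56 mm on the high side.
- blade (a point): Centre of the cam's upright steel finger blade, which stands on its high side: 8 mm thick, 44 mm long on the line from the pivot (12 to 56 mm from it), 26-86 mm above the bench. This point is 34 mm from the pivot axis, 56 mm above the bench; its x axis points away from the pivot.
- slide (a joint): Travel (m) of the follower slide along stage +x. 0 = fully back (start); 0.040 = fully home against its end stop, its roller close to the cam's low side. With the cam turned high the roller strikes the cam after 1 to 12 mm. Friction 2 N holds it where left.
- push_plate (a point): Middle of the rear face of the slide's push plate, an upright aluminium plate at the slide's rear end, 56 mm wide, 8 mm thick, 24-95 mm above the bench; this point is 59.5 mm above it, at stage y 0 and x -95 mm at the start. Push it towards stage +x. The slide's deck is 90 x 56 mm, its top 24 mm above the bench.
- roller (a point): Top centre of the steel roller (16 mm across, 11-31 mm above the bench) on the slide's nose, which meets the cam. At the start at stage x +20 mm, y 0.
- jar: Loose capped sample jar, 44 mm across, 55 mm tall, about 90 g, standing in a round rim 9 mm high on the slide's deck, its axis 60 mm ahead of the push plate's rear face. Origin at the centre of its underside, 24 mm above the bench; its top is at 79 mm. It rides on the slide and is not to be touched.
- vial: Bystander: amber glass vial, 28 mm across, 50 mm tall; origin at the centre of its underside. Loose, not to be moved.
- stopper: Bystander: tapered rubber stopper, 28 mm across, 28 mm tall; origin at the centre of its underside. Loose, not to be moved.
- beaker: Bystander: open glass beaker, 66 mm across, 85 mm tall; origin at the centre of its underside. Loose, not to be moved.
- spatula: Bystander: thin steel laboratory spatula lying flat, about 160 mm long, 14 mm wide, 6 mm thick; origin near its middle. Loose, not to be moved.
- tin: Bystander: metal tin with paper label, 84 mm across, 105 mm tall; origin at the centre of its underside. Loose, not to be moved.
- white_bottle: Bystander: white plastic bottle, 62 mm across, 150 mm tall; origin at the centre of its underside. Loose, not to be moved.
- brown_bottle: Bystander: brown glass bottle, 70 mm across, 160 mm tall; origin at the centre of its underside. Loose, not to be moved.

How it is judged:
By the outcome, as a careful person would: the job done as asked, in the order asked, and still so for the second after the job is handed in, with the robot touching nothing.
It also fails if it takes over 56 s, if anything falls off the work surface, if the arm or the gripper's body presses on something with over 40 N, if the wrist force passes 120 N, or if a joint passes its speed limit or range.

ROBOT

A 6-joint arm with a two-finger parallel gripper is mounted at the origin on the work surface. World frame = base frame: x ahead of the robot, y to its left, z up, the work surface at z = 0. Lengths are in mm, angles in rad, forces in N, time in s.
With the tool pointing down it reaches from about 275 to 1000 mm from the base axis. Payload 8.4 kg.
Tool frame: the origin (TCP) lies between the finger pads; the fingertips stand 8 mm ahead of it and the grasp point (between the pads) lies 11 mm behind it (tcp_to_tips is the distance from the TCP to the fingertips, in mm); z points along the fingers, y is the line along which they close (so a half turn about z gives the same grasp; the last joint's range is limited). The gripper opens to 85 mm and grips with 20 to 120 N. Pads are 22 mm wide; open, the fingers measure 114 mm over their backs; the gripper's body (76 mm by 85 mm) begins 54 mm behind the grasp point. The pads swing forward as they close: fully open they stand 13 mm farther back than shut.
Start: joints at [1.305, 0.353, 1.633, -0, 1.155, -0.002], TCP at [162.968, 603.382, 215.581] pointing down, gripper open.
Joint ranges: [-2.63, 2.63], [-0.92, 2.1], [0.06, 2.66], [-1.3, 4.44], [0, 2.69], [-3.02, 3.02]. Speed limits (rad/s): [2.22, 2.22, 2.79, 3.14, 3.14, 3.14].

INTERFACE

Orientations are given as [roll, pitch, yaw] about the fixed x, y, z axes, in that order (R = Rz(yaw) Ry(pitch) Rx(roll)).
In Python, from rig import * gives the robot as it stands.
- The arm moves only by the tool step_arm, never from a script. Its argument "motion" is a list of rows, each an object with "claw": the finger opening in mm, from 0 to 85.4; "delta_pos": the shift along the tool's x, y, z in mm, a list of three; "turn": the turn about the tool's z in rad. In form: [{"claw": claw, "delta_pos": [dx, dy, dz], "turn": turn}, ...]. A call has 1 to 8 rows; each row shifts and turns the commanded pose from where the row before left it, along the tool's axes as they then stand; what a row does not reach is not made up. A row lasts 1/12 s, in which the tool goes at most 41.7 mm and 7.16 degrees, less where a joint would pass 70% of its speed; a pose out of reach is approached as far as the arm can. A call is refused whole if a number of a shift passes 41.7 or a number of a turn 0.125, either way. A call with a gripper value outside its range is refused whole. The fingers move at their own pace and stop on an object; "force" is the grip in N (left out, the last holds). Time passes only in rows, so rows that do not move let the fingers close. It gives the time, the measured TCP pose, the force, the opening and the grip force at its end, in the units of the state.
- sense(): the state, without advancing time (a new reading comes with each control period).
- grab_frame(name): name is "scene" or "top"; returns a dict with "img" (420x560x3 uint8, red, green, blue), "vertical_fov" (degrees; the focal length in pixels is half the picture's height over the tangent of half this angle, whatever the lens; pixels are square), "cx", "cy" (the principal point, pixels), "D" ([k1, k2, p1, p2, k3] as OpenCV has them; the pictures are not rectified), "R" (3x3) and "t" (3): a world point X has camera coordinates R X + t. Camera axes: x right, y down, z forward; pixel columns grow to the right and rows downward; lengths in mm; the calibration is good to about 2 mm. A picture is of the moment at which its call begins. There is no depth.
- sign_off(): hands the job in; it is judged then, once.
The state is a dict: "clock": time; "qpos": joint angles; "qvel": joint speeds; "joint_efforts": joint torques, N m; "eef_pos": TCP position; "tcp_rot": TCP orientation; "contact_force": force on the tool from outside, world axes, zero at the start; "wrist_torque": the same for the moment, N m; "opening": opening from 0.0 (shut) to 1.0 (fully open); "grasp_force": force on a finger pad.
Only numpy, scipy, OpenCV 4.12 (cv2) and the standard library are available. Lean on these libraries where they do the work, as an engineer would, in place of code of your own. Each camera call takes 0.05 s, during which the arm holds its last target. There are 200 camera calls.

## Working session

There is one attempt and no reset: what is moved stays moved. The work goes in short steps, Python scripts to look and compute and a tool call to move; the robot and the scene stay as the last step left them, time stands still between calls to the robot, and variables do not carry over. Pictures are saved under pics/ and viewed, at most 10 in all, crops included, and the job is handed in when it is done.

Besides the shell and the picture viewer there is one more tool, called as name(argument=value, ...), one argument or row to a line, values as JSON. step_arm: Moves the arm, as the interface text tells. Its arguments: {"type":"object","properties":{"motion":{"type":"array","items":{"type":"object","properties":{"claw":{"type":"number"},"delta_pos":{"type":"array","items":{"type":"number"}},"turn":{"type":"number"}}}},"force":{"type":"number"}},"required":["motion"]}

```bash
mkdir -p pics; cat > h.py <<'E'
from rig import *
import numpy as np, cv2
def cam(f):
    h=f["img"].shape[0]; F=h/2/np.tan(np.radians(f["vertical_fov"])/2)
    return np.array([[F,0,f["cx"]],[0,F,f["cy"]],[0,0,1]]),np.array(f["D"],float),np.array(f["R"]),np.array(f["t"],float)
def ray(f,uv):
    K,D,R,t=cam(f); p=cv2.undistortPoints(np.array([[uv]],float),K,D)[0,0]
    return -R.T@t, R.T@np.array([p[0],p[1],1])
def at(f,uv,z):
    o,d=ray(f,uv); return o+d*(z-o[2])/d[2]
def proj(f,X):
    K,D,R,t=cam(f); return cv2.projectPoints(np.array(X,float).reshape(-1,3),cv2.Rodrigues(R)[0],t,K,D)[0][:,0]
def save(f,n,crop=None,s=1):
    im=f["img"][:,:,::-1]
    if crop: a,b,c,d=crop; im=im[b:d,a:c]
    cv2.imwrite("pics/"+n,cv2.resize(im,None,fx=s,fy=s,interpolation=cv2.INTER_CUBIC))
E
python3 - <<'E'
from h import *
print(sense())
for n in("scene","top"):
    f=grab_frame(n); save(f,n+"0.png",s=1.4); K,D,R,t=cam(f); print(n,-R.T@t,K[0,0],D)
    np.save(n+".npy",f,allow_pickle=True)
E
```

```text
{'clock': 0.0, 'qpos': array([ 1.30460135e+00,  3.53658988e-01,  1.63416572e+00, -4.64674013e-05,
        1.15520623e+00, -2.43359772e-03]), 'qvel': array([-1.93735490e-04,  1.15224772e-04, -3.65527462e-04, -6.49256208e-05,
        3.28936609e-04, -7.72069796e-04]), 'joint_efforts': array([ 3.40493971e-03, -6.05254984e+01, -3.42078710e+01,  2.95556601e-04,
        9.24028252e-03, -4.78422703e-05]), 'eef_pos': array([162.84411718, 602.87351902, 214.84141947]), 'tcp_rot': array([-3.14015427e+00,  3.89846539e-05,  2.87785009e+00]), 'contact_force': array([ 0.79070294, -0.68489528,  0.46371923]), 'wrist_torque': array([0.00936828, 0.00699784, 0.02008973]), 'grasp_force': 0.0, 'opening': 0.996136391101264}
scene [1121.73981766 -711.24325395  934.89871509] 476.01798325178737 [-0.05131766  0.          0.          0.          0.        ]
top [ 431.88181863   23.1755615  1387.05670194] 466.99100140764756 [-0.14747177  0.          0.          0.          0.        ]
```

View pics/scene0.png

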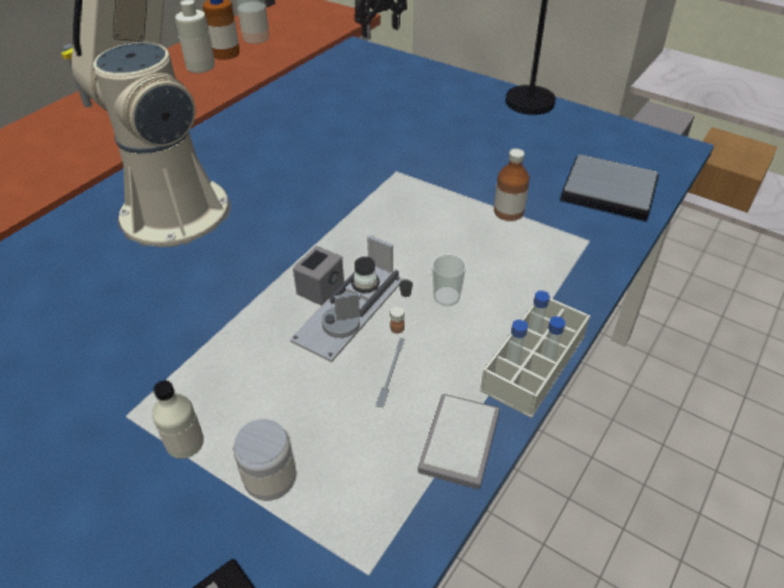

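View pics/top0.png

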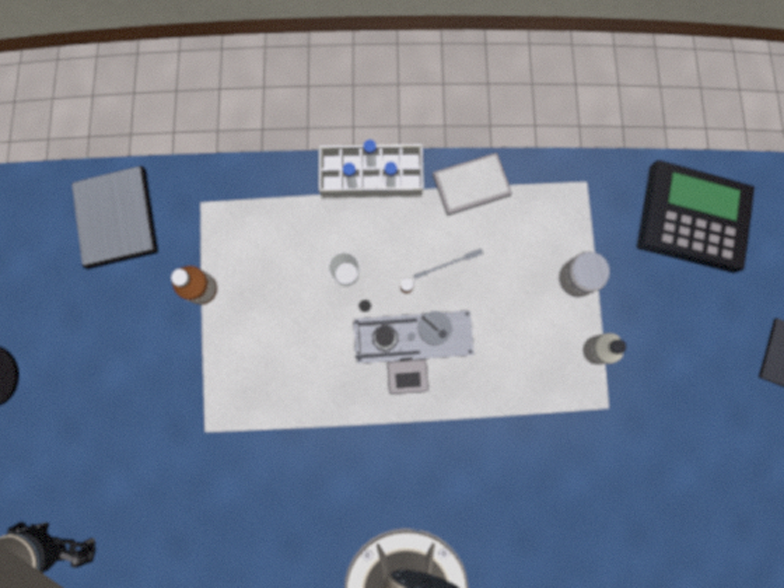

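The scene picture shows the stage with the head on the robot's side. In the top view the stage spans about (355..473, 311..361), with forward pointing right (world −y). The cam blade points up-left, the jar is at (385,337), the vial at (407,285) and the stopper at (365,306). I'll zoom in on both views.

```bash
python3 - <<'E'
from h import *
f=np.load("top.npy",allow_pickle=True).item(); save(f,"topz.png",(240,190,350,272),7)
f=np.load("scene.npy",allow_pickle=True).item(); save(f,"scz.png",(200,160,310,260),6)
E
```

```text
(no output)
```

View pics/topz.png

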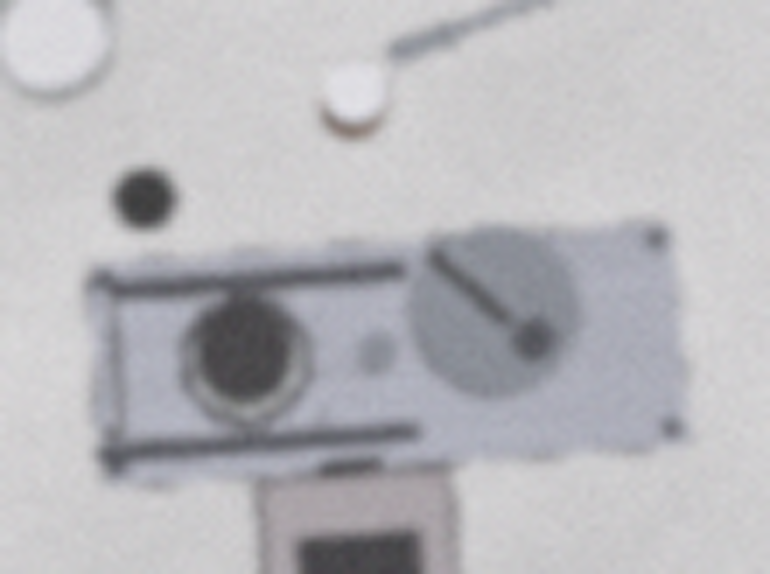

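View pics/scz.png

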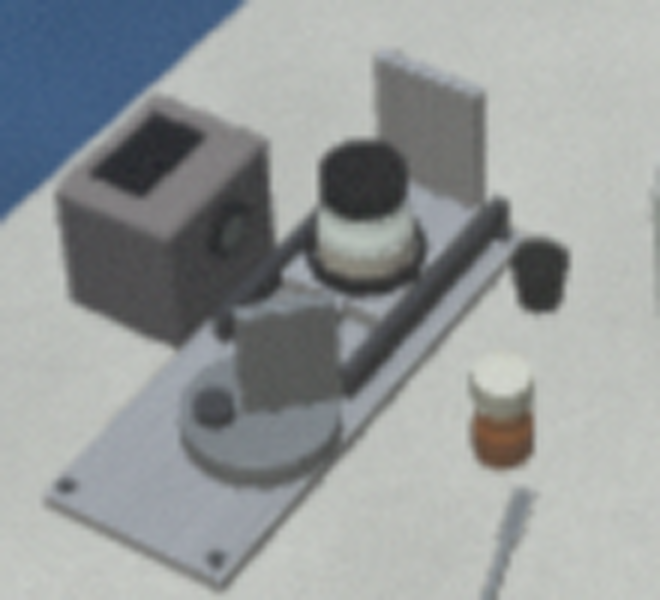

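The crops show the pivot at topz (536,341), roller (378,352), blade end (437,258), stopper (145,198) and vial cap (357,92). The stage corners are near (90,270), (668,226), (687,447) and (107,484).

```bash
python3 - <<'E'
from h import *
f=np.load("top.npy",allow_pickle=True).item()
g=np.load("scene.npy",allow_pickle=True).item()
def T(x,y,z): return at(f,(240+(x+.5)/7-.5,190+(y+.5)/7-.5),z)
def S(x,y,z): return at(g,(200+(x+.5)/6-.5,160+(y+.5)/6-.5),z)
# fit stage pose from top & scene points
pts=[((536,341),(85,0,34)),((378,352),(20,0,31)),((90,270),(-100,48,10)),((668,226),(150,48,10)),((687,447),(150,-48,10)),((107,484),(-100,-48,10))]
spts=[((45,500),(150,-48,10)),((222,580),(150,48,10)),((213,398),(85,0,34))]
from scipy.optimize import least_squares
def W(p,X): c,s=np.cos(p[2]),np.sin(p[2]); X=np.array(X,float); return np.c_[p[0]+c*X[:,0]-s*X[:,1],p[1]+s*X[:,0]+c*X[:,1],X[:,2]]
A=[T(*a,b[2]) for a,b in pts]; B=[S(*a,b[2]) for a,b in spts]
X=[b for a,b in pts+spts]; M=np.array(A+B)
def r(p): return (W(p,X)-M)[:,:2].ravel()
s=least_squares(r,[430,0,-1.5],loss='soft_l1',f_scale=2); p=s.x
print(p,np.round(r(p).reshape(-1,2),1))
np.save("stage.npy",p)
def inv(w): c,s_=np.cos(p[2]),np.sin(p[2]); d=w[:2]-p[:2]; return np.array([c*d[0]+s_*d[1],-s_*d[0]+c*d[1]])
for n,q in dict(vial=T(357,92,50),stopper=T(145,198,28),beaker=T(52,40,85),jar=T(245,347,79),disc=T(495,310,26),bl_end=T(437,258,86),spatEnd=T(395,50,3)).items(): print(n,q.round(),inv(q).round(1))
for n,q in dict(vial=S(502,372,50),stopper=S(540,248,28),plTopL=S(378,55,95),plTopR=S(485,92,95),blTopL=S(240,310,86),blTopR=S(335,302,86),spat=S(525,492,3)).items(): print("s",n,q.round(),inv(q).round(1))
d=inv(T(495,310,26))-[85,0]; print("cam from disc",np.arctan2(d[1],d[0]),np.hypot(*d))
d=inv(T(437,258,86))-[85,0]; print("cam from blade",np.arctan2(d[1],d[0]),np.hypot(*d))
E
```

```text
[524.85531585  -0.80665896  -1.50784032] [[ 0.5  2.1]
 [-0.3  1.4]
 [ 1.8  3.8]
 [ 2.9 -0.3]
 [ 0.9 -1.1]
 [-3.6  4. ]
 [-5.8 -1.5]
 [-1.1 -4. ]
 [ 0.5 -5.6]]
vial [633. -15.  50.] [ 21.  106.9]
stopper [593.  74.  28.] [-70.3  72.5]
beaker [651. 109.  85.] [-101.4  132.7]
jar [526.  33.  79.] [-33.3   3.2]
disc [544. -72.  26.] [71.8 14.2]
bl_end [560. -45.  86.] [46.  32.2]
spatEnd [658. -33.   3.] [ 40.6 130.8]
s vial [633.  -9.  50.] [ 14.5 107.6]
s stopper [590.  84.  28.] [-80.9  70.6]
s plTopL [496.  90.  95.] [-92.8 -23.4]
s plTopR [551.  97.  95.] [-95.6  32.5]
s blTopL [541. -70.  86.] [70.  11.8]
s blTopR [571. -43.  86.] [45.3 43.6]
s spat [657. -25.   3.] [ 32.7 130.1]
cam from disc 2.320101758151611 19.35317720699344
cam from blade 2.451902927020306 50.54758991562785
```

step_arm(
  motion=[
    {"claw": 0, "delta_pos": [-22, -21.9, 0], "turn": 0},
    {"claw": 0, "delta_pos": [-22, -21.9, 0], "turn": 0},
    {"claw": 0, "delta_pos": [-22, -21.9, 0], "turn": 0},
    {"claw": 0, "delta_pos": [-22, -21.9, 0], "turn": 0},
    {"claw": 0, "delta_pos": [-22, -21.9, 0], "turn": 0},
    {"claw": 0, "delta_pos": [-22, -21.9, 0], "turn": 0},
    {"claw": 0, "delta_pos": [-22, -21.9, 0], "turn": 0},
    {"claw": 0, "delta_pos": [-22, -21.9, 0], "turn": 0},
  ],
)

```text
clock: 0.77
eef_pos: [287.5, 386.8, 215.3]
tcp_rot: [-3.141, -0.0, 2.878]
contact_force: [1.2, 0.4, -0.3]
opening: -0.002
grasp_force: 0.0
```

step_arm(
  motion=[
    {"claw": 0, "delta_pos": [-22, -21.9, 0], "turn": 0},
    {"claw": 0, "delta_pos": [-22, -21.9, 0], "turn": 0},
    {"claw": 0, "delta_pos": [-22, -21.9, 0], "turn": 0},
    {"claw": 0, "delta_pos": [-22, -21.9, 0], "turn": 0},
    {"claw": 0, "delta_pos": [-22, -21.9, 0], "turn": 0},
    {"claw": 0, "delta_pos": [-22, -21.9, 0], "turn": 0},
    {"claw": 0, "delta_pos": [-22, -21.9, 0], "turn": 0},
    {"claw": 0, "delta_pos": [-22, -21.9, 0], "turn": 0},
  ],
)

```text
clock: 1.43
eef_pos: [411.7, 171.8, 215.5]
tcp_rot: [-3.142, -0.0, 2.878]
contact_force: [1.1, 0.5, -0.3]
opening: 0.001
grasp_force: 0.0
```

step_arm(
  motion=[
    {"claw": 0, "delta_pos": [-22, -21.9, 0], "turn": 0},
    {"claw": 0, "delta_pos": [-22, -21.9, 0], "turn": 0},
    {"claw": 0, "delta_pos": [-22, -21.9, 0], "turn": 0},
    {"claw": 0, "delta_pos": [-22, -21.9, 0], "turn": 0},
    {"claw": 0, "delta_pos": [0, 0, 0], "turn": 0.104},
    {"claw": 0, "delta_pos": [0, 0, 0], "turn": 0.104},
    {"claw": 0, "delta_pos": [0, 0, 0], "turn": 0.104},
    {"claw": 0, "delta_pos": [0, 0, 0], "turn": 0.104},
  ],
)

```text
clock: 2.1
eef_pos: [473.3, 65.4, 215.2]
tcp_rot: [-3.141, -0.001, 2.456]
contact_force: [-0.8, 0.2, 0.3]
opening: -0.003
grasp_force: 0.0
```

step_arm(
  motion=[
    {"claw": 0, "delta_pos": [-29, -10.9, 0], "turn": 0},
    {"claw": 0, "delta_pos": [-29, -10.9, 0], "turn": 0},
    {"claw": 0, "delta_pos": [-29, -10.9, 0], "turn": 0},
    {"claw": 0, "delta_pos": [-29, -10.9, 0], "turn": 0},
    {"claw": 0, "delta_pos": [0, 0, 35], "turn": 0},
    {"claw": 0, "delta_pos": [0, 0, 35], "turn": 0},
    {"claw": 0, "delta_pos": [0, 0, 35], "turn": 0},
    {"claw": 0, "delta_pos": [0, 0, 0], "turn": 0},
  ],
)

```text
clock: 2.77
eef_pos: [531.6, -40.9, 104.6]
tcp_rot: [-3.136, -0.009, 2.461]
contact_force: [-1.4, 1.0, -0.8]
opening: 0.003
grasp_force: 0.0
```

```bash
python3 - <<'E'
from h import *
f=grab_frame("scene"); s=sense(); e=s["eef_pos"];print(e,s["tcp_rot"])
save(f,"sc1.png",(200,130,310,260),4.6)
p=np.load("stage.npy");c,q=np.cos(p[2]),np.sin(p[2]);d=e[:2]-p[:2];print(c*d[0]+q*d[1],-q*d[0]+c*d[1])
E
```

```text
[533.34937931 -40.90078625 107.72577628] [-3.13736049 -0.00617195  2.46156146]
40.549096957814754 5.954737013667403
```

View pics/sc1.png

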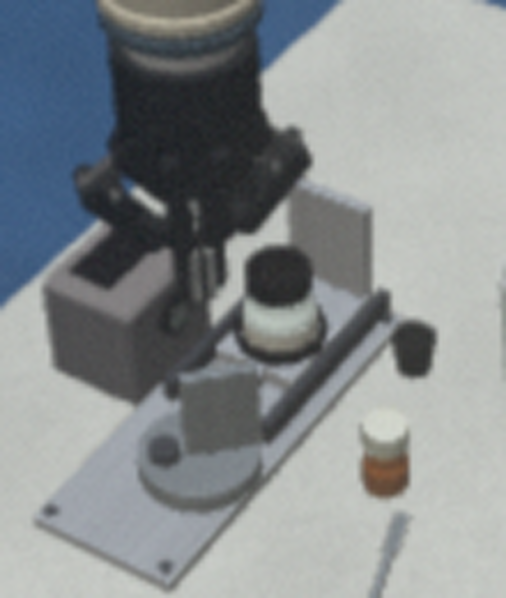

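The picture shows shut fingers in free space between the blade and the jar, with the knuckles well above everything. I'll descend and close the gap.

step_arm(
  motion=[
    {"claw": 0, "delta_pos": [0, 0, 20], "turn": 0},
    {"claw": 0, "delta_pos": [0, 0, 20], "turn": 0},
    {"claw": 0, "delta_pos": [-3, 0.5, 0], "turn": 0},
    {"claw": 0, "delta_pos": [-3, 0.5, 0], "turn": 0},
    {"claw": 0, "delta_pos": [-2, 0, 0], "turn": 0},
    {"claw": 0, "delta_pos": [0, 0, 0], "turn": 0},
  ],
)

```text
clock: 3.32
eef_pos: [545.1, -45.6, 72.6]
tcp_rot: [3.14, 0.003, 2.462]
contact_force: [-0.7, -0.4, 0.9]
opening: -0.001
grasp_force: 0.0
```

step_arm(
  motion=[
    {"claw": 0, "delta_pos": [-1.5, 0, 0], "turn": 0},
    {"claw": 0, "delta_pos": [-1.5, 0, 0], "turn": 0},
    {"claw": 0, "delta_pos": [-1.5, 0, 0], "turn": 0},
    {"claw": 0, "delta_pos": [0, 0, 0], "turn": 0},
  ],
)

```text
clock: 3.65
eef_pos: [547.1, -48.3, 70.9]
tcp_rot: [3.141, 0.001, 2.462]
contact_force: [0.5, -0.5, 0.0]
opening: -0.001
grasp_force: 0.0
```

step_arm(
  motion=[
    {"claw": 0, "delta_pos": [-1.5, 0, 0], "turn": 0},
    {"claw": 0, "delta_pos": [-1.5, 0, 0], "turn": 0},
    {"claw": 0, "delta_pos": [0, 0, 0], "turn": 0},
  ],
)

```text
clock: 3.9
eef_pos: [549.3, -50.1, 70.6]
tcp_rot: [3.142, 0.0, 2.462]
contact_force: [0.3, -0.1, 0.1]
opening: 0.001
grasp_force: 0.0
```

```bash
python3 - <<'E'
from h import *
f=grab_frame("scene"); g=grab_frame("top");s=sense(); e=s["eef_pos"];print(e,s["tcp_rot"],s["contact_force"])
a=cv2.resize(f["img"][150:250,200:310],None,fx=4,fy=4,interpolation=2)
b=cv2.resize(g["img"][205:270,260:350],None,fx=4,fy=4,interpolation=2)
im=np.zeros((400,800,3),np.uint8);im[:,:440]=a;im[:260,440:]=b;cv2.imwrite("pics/c1.png",im[:,:,::-1])
p=np.load("stage.npy");c,q=np.cos(p[2]),np.sin(p[2]);d=e[:2]-p[:2];print(c*d[0]+q*d[1],-q*d[0]+c*d[1])
E
```

```text
[548.99915058 -50.0218514   70.49640033] [-3.14149895e+00 -1.56216391e-04  2.46166800e+00] [ 0.22382012 -0.80415844 -1.22603861]
50.63668899763318 20.999658329510375
```

View pics/c1.png

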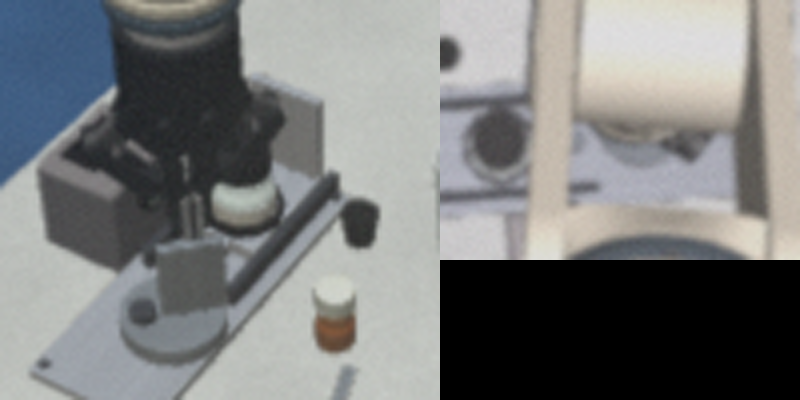

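The picture shows the fingers just behind the blade, at about (192,230) in the crop, not yet pressing. The jar is undisturbed.

step_arm(
  motion=[
    {"claw": 0, "delta_pos": [-1.5, 0, 0], "turn": 0},
    {"claw": 0, "delta_pos": [-1.5, 0, 0], "turn": 0},
    {"claw": 0, "delta_pos": [-1.5, 0, 0], "turn": 0},
    {"claw": 0, "delta_pos": [0, 0, 0], "turn": 0},
  ],
)

```text
clock: 4.33
eef_pos: [552.8, -53.0, 70.6]
tcp_rot: [3.141, 0.0, 2.462]
contact_force: [0.2, -0.3, 0.7]
opening: 0.0
grasp_force: 0.0
```

```bash
python3 - <<'E'
from h import *
f=grab_frame("scene"); s=sense(); e=s["eef_pos"];print(e)
g=np.load("scene.npy",allow_pickle=True).item(); t=np.load("top.npy",allow_pickle=True).item()
p=np.load("stage.npy")
def W(X): c,q=np.cos(p[2]),np.sin(p[2]); X=np.array(X,float).reshape(-1,3); return np.c_[p[0]+c*X[:,0]-q*X[:,1],p[1]+q*X[:,0]+c*X[:,1],X[:,2]]
def blade(th):
    out=[]
    for r,z in((12,26),(56,26),(56,86),(12,86)): out.append((85+r*np.cos(th),r*np.sin(th),z))
    return out
def draw(f,crop,k,extra=[]):
    x0,y0,x1,y1=crop; im=cv2.resize(f["img"][y0:y1,x0:x1],None,fx=k,fy=k,interpolation=2)[:,:,::-1].copy()
    def L(P,col,cl=True): cv2.polylines(im,[np.int32((proj(f,P)-[x0,y0]+.5)*k)],cl,col,1)
    L(W([(-100,48,10),(150,48,10),(150,-48,10),(-100,-48,10)]),(0,0,255))
    L(W(blade(2.4)),(0,255,0)); a=np.linspace(0,6.28,40)
    L(W(np.c_[85+9*np.cos(a),9*np.sin(a),0*a+34]),(255,255,0))
    L(W([(-95,-28,24),(-95,28,24),(-95,28,95),(-95,-28,95)]),(255,0,255))
    for P in extra: L(P,(0,255,255))
    return im
ps=s["tcp_rot"][2]; R=np.array([[np.cos(ps),-np.sin(ps)],[np.sin(ps),np.cos(ps)]])
sq=[(*(e[:2]+R@np.array(v)),e[2]-8) for v in((11,12),(-11,12),(-11,-12),(11,-12))]
a=draw(f,(200,150,310,260),3.6,[np.array(sq)]); b=draw(t,(240,190,350,272),3.6)
im=np.zeros((396,792,3),np.uint8); im[:a.shape[0],:396]=a; im[:b.shape[0],396:396+b.shape[1]]=b
cv2.imwrite("pics/ov.png",im)
E
```

```text
[552.67560828 -52.95173559  70.56073419]
```

View pics/ov.png

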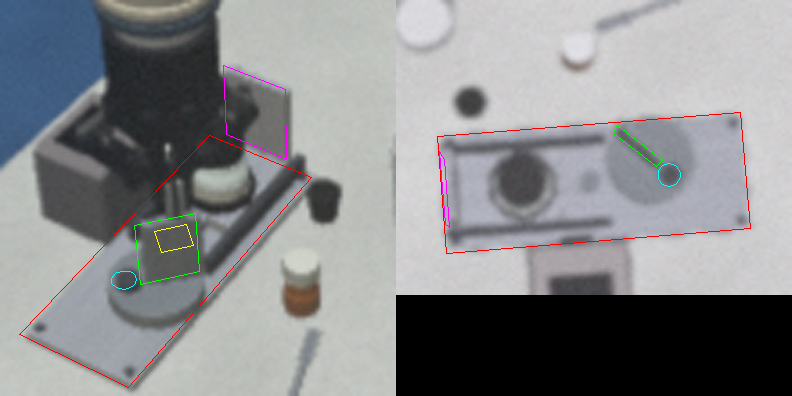

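The overlay matches within a few mm. The fingers stand directly behind the blade, so I'll keep pushing until I feel it.

step_arm(
  motion=[
    {"claw": 0, "delta_pos": [-1.5, 0, 0], "turn": 0},
    {"claw": 0, "delta_pos": [-1.5, 0, 0], "turn": 0},
    {"claw": 0, "delta_pos": [0, 0, 0], "turn": 0},
  ],
)

```text
clock: 4.63
eef_pos: [555.2, -54.9, 70.6]
tcp_rot: [3.141, 0.0, 2.462]
contact_force: [-0.1, 0.3, 0.4]
opening: 0.003
grasp_force: 0.0
```

step_arm(
  motion=[
    {"claw": 0, "delta_pos": [-1.5, 0, 0], "turn": 0},
    {"claw": 0, "delta_pos": [-1.5, 0, 0], "turn": 0},
    {"claw": 0, "delta_pos": [0, 0, 0], "turn": 0},
  ],
)

```text
clock: 4.88
eef_pos: [557.5, -56.8, 70.6]
tcp_rot: [3.141, 0.0, 2.462]
contact_force: [-1.2, -0.4, 0.1]
opening: -0.001
grasp_force: 0.0
```

```bash
python3 - <<'E'
from h import *
f=grab_frame("scene");g=np.load("scene.npy",allow_pickle=True).item()
np.save("scene2.npy",f,allow_pickle=True)
c=lambda f:cv2.resize(f["img"][185:245,222:282],None,fx=6.6,fy=6.6,interpolation=2)
cv2.imwrite("pics/cmp.png",np.hstack([c(g),c(f)])[:,:,::-1])
s=sense();e=s["eef_pos"]; print(s["contact_force"],(proj(f,[e-[0,0,8]])-[222,185]+.5)*6.6)
E
```

```text
[ 0.1689067  -0.07315133  0.05262364] [[177.26599204 216.26778407]]
```

View pics/cmp.png

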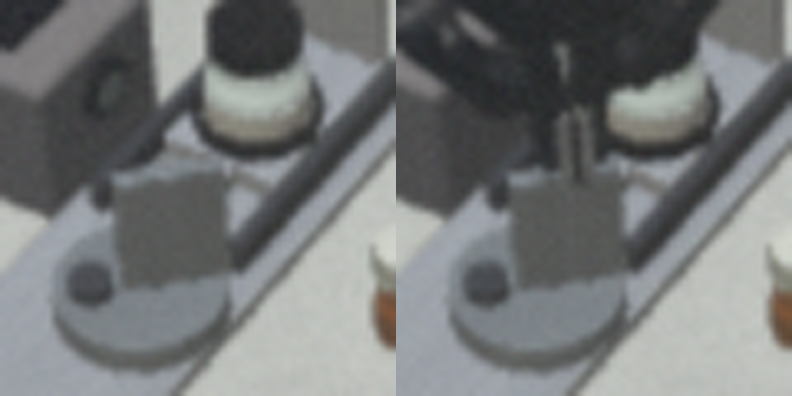

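```bash
python3 - <<'E'
from h import *
import rig; print([n for n in dir(rig) if not n.startswith('_')], globals().get("tcp_to_tips"))
g=np.load("scene.npy",allow_pickle=True).item()
for z in (107.7-8,107.7,107.7+14): print(z,(proj(g,[[533.3,-40.9,z]])-[200,130]+.5)*4.6)
f=np.load("scene2.npy",allow_pickle=True).item()
for z in (62.6,76,86): print(z,(proj(f,[[557.5,-56.8,z]])-[222,185]+.5)*6.6)
E
```

```text
['MotionError', 'grab_frame', 'sense', 'sign_off', 'tcp_to_tips'] 8.0
99.7 [[204.31169129 322.79508901]]
107.7 [[203.44672204 312.28885312]]
121.7 [[201.91486548 293.67050284]]
62.6 [[177.40171254 216.54611327]]
76 [[175.54583344 192.23983627]]
86 [[174.14309717 173.85654786]]
```

The fingers show over the blade's top edge at (577,182), so the tips stand about 20 mm higher than nominal and I have been passing over the blade. I'll back off, go lower and push again.

step_arm(
  motion=[
    {"claw": 0, "delta_pos": [8, 0, 0], "turn": 0},
    {"claw": 0, "delta_pos": [8, 0, 0], "turn": 0},
    {"claw": 0, "delta_pos": [8, 0, 0], "turn": 0},
    {"claw": 0, "delta_pos": [0, 0, 0], "turn": 0},
    {"claw": 0, "delta_pos": [0, 0, 11], "turn": 0},
    {"claw": 0, "delta_pos": [0, 0, 11], "turn": 0},
    {"claw": 0, "delta_pos": [0, 0, 0], "turn": 0},
  ],
)

```text
clock: 5.52
eef_pos: [537.2, -41.4, 46.2]
tcp_rot: [-3.14, -0.002, 2.462]
contact_force: [-0.4, 0.6, -0.1]
opening: 0.003
grasp_force: 0.0
```

step_arm(
  motion=[
    {"claw": 0, "delta_pos": [-2, 0, 0], "turn": 0},
    {"claw": 0, "delta_pos": [-2, 0, 0], "turn": 0},
    {"claw": 0, "delta_pos": [-2, 0, 0], "turn": 0},
    {"claw": 0, "delta_pos": [0, 0, 0], "turn": 0},
  ],
)

```text
clock: 5.85
eef_pos: [544.0, -45.7, 48.8]
tcp_rot: [3.141, 0.001, 2.462]
contact_force: [0.3, 0.6, -0.7]
opening: 0.002
grasp_force: 0.0
```

step_arm(
  motion=[
    {"claw": 0, "delta_pos": [-2, 0, 0], "turn": 0},
    {"claw": 0, "delta_pos": [-2, 0, 0], "turn": 0},
    {"claw": 0, "delta_pos": [0, 0, 0], "turn": 0},
  ],
)

```text
clock: 6.1
eef_pos: [546.1, -47.6, 48.7]
tcp_rot: [-3.142, -0.001, 2.461]
contact_force: [-1.2, 2.4, 3.1]
opening: -0.001
grasp_force: 1.5
```

Contact. Now I'll sweep the arc about the pivot, 0.1 rad per row.

step_arm(
  motion=[
    {"claw": 0, "delta_pos": [-4, 1, 0], "turn": 0.1},
    {"claw": 0, "delta_pos": [-4, 1, 0], "turn": 0.1},
    {"claw": 0, "delta_pos": [-4, 1, 0], "turn": 0.1},
    {"claw": 0, "delta_pos": [-4, 1, 0], "turn": 0.1},
    {"claw": 0, "delta_pos": [0, 0, 0], "turn": 0},
  ],
)

```text
clock: 6.52
eef_pos: [559.7, -56.8, 48.5]
tcp_rot: [-3.141, -0.001, 2.057]
contact_force: [-1.5, 2.6, 2.1]
opening: -0.001
grasp_force: 1.5
```

step_arm(
  motion=[
    {"claw": 0, "delta_pos": [-4, 1, 0], "turn": 0.1},
    {"claw": 0, "delta_pos": [-4, 1, 0], "turn": 0.1},
    {"claw": 0, "delta_pos": [-4, 1, 0], "turn": 0.1},
    {"claw": 0, "delta_pos": [-4, 1, 0], "turn": 0.1},
    {"claw": 0, "delta_pos": [0, 0, 0], "turn": 0},
  ],
)

```text
clock: 6.93
eef_pos: [568.6, -70.4, 48.5]
tcp_rot: [-3.141, -0.001, 1.66]
contact_force: [-1.5, 2.2, 1.2]
opening: 0.004
grasp_force: 1.5
```

step_arm(
  motion=[
    {"claw": 0, "delta_pos": [-4, 1, 0], "turn": 0.1},
    {"claw": 0, "delta_pos": [-4, 1, 0], "turn": 0.1},
    {"claw": 0, "delta_pos": [-4, 1, 0], "turn": 0.1},
    {"claw": 0, "delta_pos": [-4, 1, 0], "turn": 0.1},
    {"claw": 0, "delta_pos": [-4, 1, 0], "turn": 0.1},
    {"claw": 0, "delta_pos": [0, 0, 0], "turn": 0},
  ],
)

```text
clock: 7.43
eef_pos: [571.9, -90.7, 48.6]
tcp_rot: [3.141, -0.0, 1.162]
contact_force: [0.3, 3.6, 0.7]
opening: 0.003
grasp_force: 1.2
```

step_arm(
  motion=[
    {"claw": 0, "delta_pos": [-4, 1, 0], "turn": 0.1},
    {"claw": 0, "delta_pos": [-4, 1, 0], "turn": 0.1},
    {"claw": 0, "delta_pos": [-4, 1, 0], "turn": 0.1},
    {"claw": 0, "delta_pos": [-4, 1, 0], "turn": 0.1},
    {"claw": 0, "delta_pos": [-4, 1, 0], "turn": 0.1},
    {"claw": 0, "delta_pos": [0, 0, 0], "turn": 0},
    {"claw": 0, "delta_pos": [0, 0, 0], "turn": 0},
  ],
)

```text
clock: 8.02
eef_pos: [565.1, -109.7, 48.8]
tcp_rot: [3.141, -0.001, 0.669]
contact_force: [1.5, 2.2, 0.7]
opening: -0.0
grasp_force: 1.3
```

```bash
python3 - <<'E'
from h import *
f=grab_frame("scene"); g=grab_frame("top");s=sense(); e=s["eef_pos"];print(e,s["tcp_rot"],s["contact_force"])
a=cv2.resize(f["img"][170:260,200:300],None,fx=4,fy=4,interpolation=2)
b=cv2.resize(g["img"][200:270,250:350],None,fx=4,fy=4,interpolation=2)
im=np.zeros((360,800,3),np.uint8);im[:,:400]=a;im[:280,400:]=b;cv2.imwrite("pics/c2.png",im[:,:,::-1])
pv=np.array([530.2,-85.6]);ps=s["tcp_rot"][2];d=e[:2]-pv;print(d@[np.cos(ps),np.sin(ps)],d@[np.sin(ps),-np.cos(ps)])
E
```

```text
[ 565.11301894 -109.75039666   48.80994919] [ 3.14062727e+00 -6.10767562e-04  6.67593747e-01] [1.82845996 2.09531657 0.46577023]
12.466205032179289 40.58022034071584
```

View pics/c2.png

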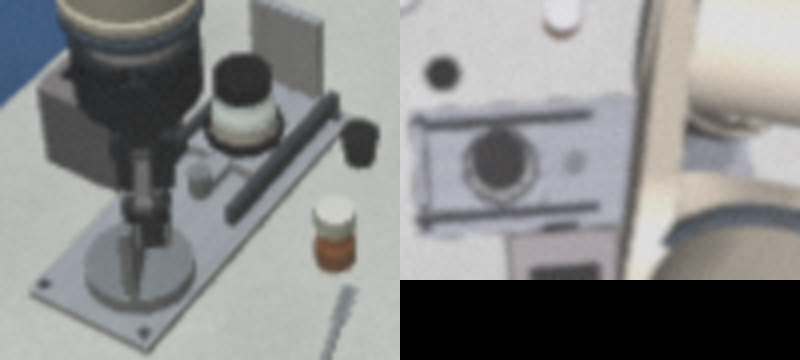

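The cam is turning well: the blade is nearly edge-on at (130,250), and the jar and bystanders are undisturbed. About 0.6 rad remains.

step_arm(
  motion=[
    {"claw": 0, "delta_pos": [-4.2, 1, 0], "turn": 0.1},
    {"claw": 0, "delta_pos": [-4.2, 1, 0], "turn": 0.1},
    {"claw": 0, "delta_pos": [-4.2, 1, 0], "turn": 0.1},
    {"claw": 0, "delta_pos": [-4.2, 1, 0], "turn": 0.1},
    {"claw": 0, "delta_pos": [-4.2, 1, 0], "turn": 0.1},
    {"claw": 0, "delta_pos": [-2.1, 0.5, 0], "turn": 0.05},
    {"claw": 0, "delta_pos": [0, 0, 0], "turn": 0},
    {"claw": 0, "delta_pos": [0, 0, 0], "turn": 0},
  ],
)

```text
clock: 8.78
eef_pos: [547.0, -124.4, 48.9]
tcp_rot: [3.141, -0.002, 0.116]
contact_force: [3.7, 2.4, 1.2]
opening: 0.003
grasp_force: 1.7
```

step_arm(
  motion=[
    {"claw": 0, "delta_pos": [8, 0, 0], "turn": 0},
    {"claw": 0, "delta_pos": [25, 0, 0], "turn": 0},
    {"claw": 0, "delta_pos": [35, 0, -35], "turn": 0},
    {"claw": 0, "delta_pos": [35, 0, -35], "turn": 0},
    {"claw": 0, "delta_pos": [0, 0, -40], "turn": 0},
    {"claw": 0, "delta_pos": [0, 0, -40], "turn": 0},
    {"claw": 0, "delta_pos": [0, 0, 0], "turn": 0},
  ],
)

```text
clock: 9.37
eef_pos: [642.1, -114.8, 195.5]
tcp_rot: [3.138, -0.01, 0.115]
contact_force: [1.9, -0.4, 0.8]
opening: -0.001
grasp_force: 0.0
```

```bash
python3 - <<'E'
from h import *
f=grab_frame("scene"); np.save("scene3.npy",f,allow_pickle=True); g=grab_frame("top"); np.save("top3.npy",g,allow_pickle=True)
# disc visible? search dark-ish pixels: print top patch gray around the cam
G=g["img"][215:262,290:350].mean(2).astype(int)
for r in G[::2,::2]: print(' '.join('%3d'%v for v in r))
E
```

```text
206 208 206 203 208 202 204 205 201 198 159 107 194 212 213 210 211 203 204 207 206 204 202 201 203 208 201 205 203 207
206 205 205 202 201 205 201 203 205 199 145 113 195 211 212 211 208 200 208 206 206 203 205 204 205 207 202 205 205 206
201 206 203 203 201 203 205 204 204 197 133 122 204 210 208 209 210 201 212 210 206 208 209 207 205 206 204 208 204 202
208 203 204 202 206 202 203 202 203 198 126 138 210 212 211 211 210 195 209 212 208 208 207 208 202 202 197 197 198 197
194 197 200 200 202 188 181 179 185 174 110 151 212 214 213 212 212 203 203 206 210 208 206 202 204 200 196 190 189 190
167 173 176 175 175 171 169 169 172 153 104 164 213 217 219 217 206 198 202 202 207 208 206 204 201 198 193 191 189 190
142 138 133 129 157 174 174 172 174 152 102 181 217 218 216 220 203 184 198 198 206 205 207 204 201 196 194 194 192 191
 98 104 106 113 154 174 175 172 172 149 105 197 221 218 220 218 198 178 189 194 194 200 201 196 195 196 194 195 197 193
156 165 169 171 176 176 173 176 175 137 116 203 219 217 219 219 193 168 174 178 177 179 183 182 191 192 198 203 206 205
177 178 175 179 176 
[... 1079 characters left out ...]
 159 177 175 122 161 188 187 150 107 119 133 141 146 150 158 159 165 170 179 187 192 189 191 192 191
131 130 137 151 159 175 178 165 116 162 171 160 108 104 123 136 141 148 151 160 164 168 174 181 188 189 190 191 195 193
131 126 144 170 166 164 161 152 117 154 160 120  98 111 124 140 146 150 155 161 165 173 182 188 188 190 190 190 193 190
103 112 132 144 141 142 138 139 123 143 137 100 101 114 136 148 149 155 158 161 168 175 186 185 188 188 191 187 191 190
159 162 163 162 164 165 161 156 150 132 111  97 107 122 143 144 156 156 161 164 176 180 185 187 187 191 191 190 193 192
161 164 163 166 164 166 161 154 193 190 126  97 118 125 137 151 157 159 168 170 176 184 186 185 188 187 189 194 194 193
```

step_arm(
  motion=[
    {"claw": 0, "delta_pos": [-12, -32, 0], "turn": 0},
    {"claw": 0, "delta_pos": [-12, -32, 0], "turn": 0},
    {"claw": 0, "delta_pos": [-12, -32, 0], "turn": 0},
    {"claw": 0, "delta_pos": [-12, -32, 0], "turn": 0},
    {"claw": 0, "delta_pos": [-12, -32, 0], "turn": 0},
    {"claw": 0, "delta_pos": [-12, -32, 0], "turn": 0},
    {"claw": 0, "delta_pos": [-12, -32, 0], "turn": 0},
    {"claw": 0, "delta_pos": [-12, -32, 0], "turn": 0},
  ],
)

```text
clock: 10.13
eef_pos: [511.3, 130.4, 185.7]
tcp_rot: [3.141, 0.003, 0.113]
contact_force: [0.6, 0.3, 0.5]
opening: 0.0
grasp_force: 0.0
```

step_arm(
  motion=[
    {"claw": 0, "delta_pos": [0, 0, 0], "turn": -0.117},
    {"claw": 0, "delta_pos": [0, 0, 0], "turn": -0.117},
    {"claw": 0, "delta_pos": [0, 0, 0], "turn": -0.117},
    {"claw": 0, "delta_pos": [0, 0, 0], "turn": -0.117},
    {"claw": 0, "delta_pos": [0, 0, 0], "turn": -0.117},
    {"claw": 0, "delta_pos": [0, 0, 0], "turn": -0.117},
    {"claw": 0, "delta_pos": [0, 0, 0], "turn": -0.117},
  ],
)

```text
clock: 10.72
eef_pos: [512.2, 129.2, 185.6]
tcp_rot: [-3.14, 0.003, 0.938]
contact_force: [-0.1, 0.5, 0.7]
opening: -0.001
grasp_force: 0.0
```

step_arm(
  motion=[
    {"claw": 0, "delta_pos": [0, 0, 0], "turn": -0.117},
    {"claw": 0, "delta_pos": [0, 0, 0], "turn": -0.117},
    {"claw": 0, "delta_pos": [0, 0, 0], "turn": -0.117},
    {"claw": 0, "delta_pos": [0, 0, 0], "turn": -0.117},
    {"claw": 0, "delta_pos": [0, 0, 0], "turn": -0.117},
    {"claw": 0, "delta_pos": [0, 0, 0], "turn": -0.117},
  ],
)

```text
clock: 11.22
eef_pos: [512.2, 129.1, 185.6]
tcp_rot: [-3.138, 0.001, 1.64]
contact_force: [-0.1, -0.7, -0.3]
opening: -0.0
grasp_force: 0.0
```

```bash
python3 - <<'E'
from h import *
print(sense()["eef_pos"])
f=grab_frame("scene"); g=grab_frame("top"); np.save("s4.npy",f,allow_pickle=True); np.save("t4.npy",g,allow_pickle=True)
t=np.load("top.npy",allow_pickle=True).item()
# blade/cam end stages: crop before/after side by side, top view, + scene now
c=lambda f:cv2.resize(f["img"][215:262,280:344],None,fx=6,fy=6,interpolation=2)
a=cv2.resize(f["img"][195:245,205:269],None,fx=6,fy=6,interpolation=2)
im=np.zeros((300,768,3),np.uint8); im[:282,:384]=c(g); im[:,384:]=a
cv2.imwrite("pics/c3.png",im[:,:,::-1])
E
```

```text
[512.22239515 129.118627   185.62740573]
```

View pics/c3.png

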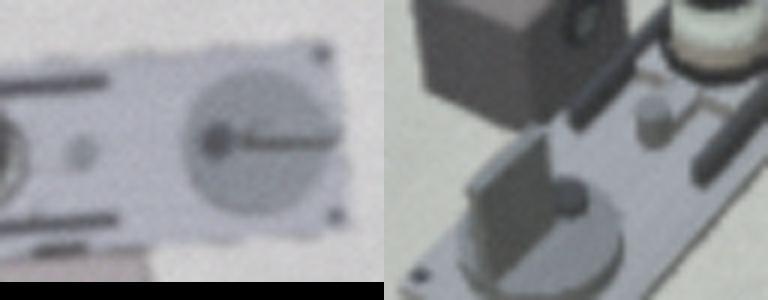

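The last picture shows the blade pointing forward (stage +x). From pivot (217,139) to disc centre (258,141) the angle is near 0, possibly slightly past it. I'll quantify it numerically by edge fits in both views.

```bash
cat > fit.py <<'E'
from h import *
from scipy.optimize import minimize
from scipy.ndimage import map_coordinates, gaussian_filter
def I(f,P):
    uv=proj(f,P); return map_coordinates(f["g"],[uv[:,1],uv[:,0]],order=1)
def load(n):
    f=np.load(n,allow_pickle=True).item() if isinstance(n,str) else n
    f["g"]=gaussian_filter(f["img"].mean(2).astype(float),.6); return f
def circ(f,c,r,z,a,d=2.5):
    u=np.c_[np.cos(a),np.sin(a)]; P=lambda k:np.c_[c+(r+k)*u,0*a+z]
    return np.mean(I(f,P(d))-I(f,P(-d)))
def fitc(f,c0,r,z,a,w=8):
    G=[(circ(f,np.array(c0)+[i,j],r,z,a),i,j) for i in np.arange(-w,w+.1,1) for j in np.arange(-w,w+.1,1)]
    _,i,j=max(G); s=minimize(lambda c:-circ(f,c,r,z,a),np.array(c0)+[i,j],method="Nelder-Mead"); return s.x,-s.fun
def stage(f,p0):
    def sc(p):
        c,s=np.cos(p[2]),np.sin(p[2]); t=0
        for (A,B,n) in (((-60,48),(140,48),(0,1)),((150,-40),(150,40),(1,0)),((60,-48),(140,-48),(0,-1))):
            k=np.linspace(0,1,60)[:,None]; Q=np.array(A)+k*(np.array(B)-A)
            def W(o): X=Q+o*np.array(n); return np.c_[p[0]+c*X[:,0]-s*X[:,1],p[1]+s*X[:,0]+c*X[:,1],0*X[:,0]+10]
            t+=np.sum(I(f,W(3))-I(f,W(-3)))*np.linalg.norm(np.array(B)-A)
        return -t/1e4
    best=min((minimize(sc,np.array(p0)+[i,j,k],method="Nelder-Mead") for i in(-5,0,5) for j in(-5,0,5) for k in(-.03,.03)),key=lambda s:s.fun)
    return best.x
E
cat > run.py <<'E'
from fit import *
import sys
p0=np.load("stage.npy")
T0,T4=load("top.npy"),load("t4.npy"); S0,S4=load("scene.npy"),load("s4.npy")
full=np.linspace(0,2*np.pi,90)
for n,f in(("top0",T0),("top4",T4),("sc0",S0),("sc4",S4)): 
    f["st"]=stage(f,p0); print(n,"stage",f["st"].round(3))
for n,f,th in(("top0",T0,2.4),("top4",T4,0.),("sc0",S0,2.4),("sc4",S4,0.)):
    p=f["st"]; R=np.array([[np.cos(p[2]),-np.sin(p[2])],[np.sin(p[2]),np.cos(p[2])]])
    pv=p[:2]+R@[85,0]; dc=p[:2]+R@[85+20*np.cos(th),20*np.sin(th)]
    a=full+th+p[2]; m=(np.abs(np.angle(np.exp(1j*(full))))>.5)
    if n[0]=="s": m&=np.abs(np.angle(np.exp(1j*(a+.9))))<1.6 if 0 else m
    h,hs=fitc(f,pv,9,34,a[m],5); d,ds=fitc(f,dc,36,26,a[m],8)
    q=R.T@(h-p[:2]); e=R.T@(d-p[:2]); 
    print(n,"hub",q.round(1),round(hs,1),"disc",e.round(1),round(ds,1),"th hub",np.arctan2(*(e-q)[::-1]).round(3),np.hypot(*(e-q)).round(1),"th nominal pivot",np.arctan2(e[1],e[0]-85).round(3))
E
python3 run.py
```

```text
top0 stage [519.178  -2.354  -1.458]
top4 stage [519.207  -2.507  -1.457]
sc0 stage [532.498  -3.237  -1.52 ]
sc4 stage [532.607  -3.198  -1.52 ]
top0 hub [85.1  1.6] 28.3 disc [70.5 16.2] 21.7 th hub 2.361 20.7 th nominal pivot 2.303
top4 hub [85.2  1.5] 27.4 disc [103.5  -1.6] 18.7 th hub -0.166 18.5 th nominal pivot -0.086
sc0 hub [83.  -1.3] 29.5 disc [73.6 18.1] 25.7 th hub 2.021 21.6 th nominal pivot 2.132
sc4 hub [80.  -2.2] 26.9 disc [106.    0.9] 25.9 th hub 0.116 26.2 th nominal pivot 0.042
```

```bash
cat > ln.py <<'E'
from fit import *
def line(f,x0,x1,y0,y1,z):
    g=f["img"].mean(2); X=[];Y=[]
    for x in range(x0,x1+1):
        c=g[y0:y1+1,x]; w=np.clip(np.percentile(c,70)-c-8,0,None)
        k=np.argmax(w); s=slice(max(0,k-2),k+3)
        X.append(x);Y.append((w[s]*np.arange(y0,y1+1)[s]).sum()/w[s].sum())
    X,Y=np.array(X),np.array(Y); b=np.polyfit(X,Y,1); ok=abs(Y-np.polyval(b,X))<.8; b=np.polyfit(X[ok],Y[ok],1)
    A=at(f,(x0,np.polyval(b,x0)),z);B=at(f,(x1,np.polyval(b,x1)),z); d=B-A
    return np.arctan2(d[1],d[0]).round(3), np.std(Y[ok]-np.polyval(b,X[ok])).round(2),Y.round(1)
if __name__=="__main__":
    for n in("top.npy","t4.npy"):
        f=load(n)
        print(n,"rail+",line(f,259,296,226,234,20)); print("rail-",line(f,259,297,248,258,20))
    print("blade",line(f,321,335,233,244,70))
    print(f["img"].mean(2).astype(int)[230:247,312:340])
E
python3 ln.py
```

```text
top.npy rail+ (np.float64(-1.508), np.float64(0.04), array([230.8, 230.7, 230.7, 230.7, 230.6, 230.6, 230.5, 230.5, 230.4,
       230.3, 230.2, 230.2, 233.5, 233.2, 233.1, 233.1, 233.1, 233.2,
       233.4, 233.6, 233.8, 229.5, 229.4, 229.2, 229.1, 229.1, 229.1,
       229. , 228.8, 228.9, 228.7, 228.7, 228.6, 228.5, 228.5, 228.4,
       228.1, 228.2]))
rail- (np.float64(-1.519), np.float64(0.11), array([254. , 253.9, 253.8, 253.7, 253.7, 253.6, 253.7, 253.7, 253.5,
       253.5, 253.4, 253.2, 253.2, 252.9, 252.7, 252.5, 252.4, 252.4,
       252.1, 252.6, 252.8, 252.6, 252.5, 252.4, 252.3, 252.1, 252.1,
       252.1, 256.7, 256.6, 256.4, 256.3, 256.2, 256.1, 251.8, 251.6,
       251.4, 251.3, 251.2]))
t4.npy rail+ (np.float64(-1.508), np.float64(0.04), array([231.2, 230.8, 230.7, 230.7, 230.6, 230.7, 230.5, 230.5, 230.4,
       230.3, 230.2, 230.1, 233.5, 233.3, 233.1, 233.1, 233.1, 233.3,
       233.3, 233.5, 233.7, 229.4, 229.4, 229.3, 229.1, 229.1, 229.1,
       229. , 228.9, 228.8, 228.8, 228.7, 228.6, 228.6, 228.4, 228.3,
       228.2, 228.2]))
rail- (np.float64(-1.528), np.floa
[... 1776 characters left out ...]
138 135 122 115 112 125 135 136 143 144 142 141 143 142 144 148 141 140
  143 141 143 149 157 167 168 177 193 205]
 [140 141 134 128 131 138 139 143 143 143 141 142 143 139 146 143 143 142
  143 145 145 150 160 168 173 172 187 200]
 [139 137 139 139 138 140 141 142 142 138 140 142 141 144 144 140 141 144
  145 144 145 155 166 174 174 176 184 201]
 [134 134 142 136 138 143 142 142 144 140 141 145 140 142 143 142 143 142
  142 141 151 160 172 178 178 180 187 201]
 [140 138 136 141 139 138 142 139 144 140 144 143 142 147 141 139 144 143
  142 149 156 165 176 177 174 180 192 203]
 [155 145 138 143 139 140 142 142 143 140 143 144 145 143 143 142 145 147
  147 157 165 169 172 174 176 187 195 202]]
```

```bash
python3 - <<'E'
from fit import *
f=load("s4.npy")
c=lambda x,y,z:at(f,(205+(x-384+.5)/6-.5,195+(y+.5)/6-.5),z)
s=lambda x,y,z:at(f,(200+(x+.5)/6-.5,160+(y+.5)/6-.5),z)
an=lambda A,B:(np.arctan2(*(A-B)[:2][::-1]).round(3),np.hypot(*(A-B)[:2]).round(1))
print("blade top",an(c(468,190,86),c(548,130,86)),"bottom",an(c(490,284,26),c(552,205,26)))
print("rail",an(s(345,362,20),s(503,205,20)),"stage edge",an(s(222,580,10),s(515,240,10)))
# blade-top fit: bright/dark boundary between light top strip and dark right side face
from scipy.optimize import minimize
p=np.array([530.2,-85.6])
def sc(v,ret=0):
    th,ox,oy=v; u=np.array([np.cos(th),np.sin(th)]); n=np.array([-u[1],u[0]])
    k=np.linspace(16,52,60)[:,None]
    P=lambda o:np.c_[p+[ox,oy]+k*u+o*n,np.full(60,86.)]
    Q=lambda o:np.c_[p+[ox,oy]+k*u+4*n,np.full(60,86.-o)]
    return -np.mean(I(f,P(2))-I(f,Q(4)))
best=[]
for yaw in np.arange(-1.75,-1.3,.02):
    m=min((sc((yaw,ox,oy)) for ox in np.arange(-6,12,.5) for oy in (-3,0,3,6)))
    best.append((round(-m,1),round(yaw+1.508,3)))
print(best)
E
```

```text
blade top (np.float64(-1.684), np.float64(45.9)) bottom (np.float64(-1.428), np.float64(51.4))
rail (np.float64(-1.565), np.float64(125.3)) stage edge (np.float64(-1.503), np.float64(242.1))
[(np.float64(34.4), np.float64(-0.242)), (np.float64(34.7), np.float64(-0.222)), (np.float64(34.9), np.float64(-0.202)), (np.float64(35.1), np.float64(-0.182)), (np.float64(35.4), np.float64(-0.162)), (np.float64(35.7), np.float64(-0.142)), (np.float64(35.8), np.float64(-0.122)), (np.float64(36.0), np.float64(-0.102)), (np.float64(36.1), np.float64(-0.082)), (np.float64(35.9), np.float64(-0.062)), (np.float64(35.8), np.float64(-0.042)), (np.float64(35.5), np.float64(-0.022)), (np.float64(35.2), np.float64(-0.002)), (np.float64(34.9), np.float64(0.018)), (np.float64(34.5), np.float64(0.038)), (np.float64(34.0), np.float64(0.058)), (np.float64(33.5), np.float64(0.078)), (np.float64(32.9), np.float64(0.098)), (np.float64(32.2), np.float64(0.118)), (np.float64(30.5), np.float64(0.138)), (np.float64(28.2), np.float64(0.158)), (np.float64(25.6), np.float64(0.178)), (np.float64(23.0), np.float64(0.198))]
```

Three estimates (blade line against rails in the top view, disc centre, and blade edge in the scene view) agree that the cam overshot by about 0.075 rad. I'll nudge the blade back about 3 mm from its other side, with the tool face square to the stage.

step_arm(
  motion=[
    {"claw": 0, "delta_pos": [0, 0, 0], "turn": 0.1213},
    {"claw": 0, "delta_pos": [0, 0, 0], "turn": 0.1213},
    {"claw": 0, "delta_pos": [0, 0, 0], "turn": 0.1213},
    {"claw": 0, "delta_pos": [0, 0, 0], "turn": 0.1213},
    {"claw": 0, "delta_pos": [0, 0, 0], "turn": 0.1213},
    {"claw": 0, "delta_pos": [0, 0, 0], "turn": 0.1213},
    {"claw": 0, "delta_pos": [0, 0, 0], "turn": 0.1213},
  ],
)

```text
clock: 11.9
eef_pos: [512.7, 129.3, 186.4]
tcp_rot: [-3.141, 0.002, 0.774]
contact_force: [-0.2, -0.1, -1.2]
opening: -0.001
grasp_force: 0.0
```

step_arm(
  motion=[
    {"claw": 0, "delta_pos": [0, 0, 0], "turn": 0.1213},
    {"claw": 0, "delta_pos": [0, 0, 0], "turn": 0.1213},
    {"claw": 0, "delta_pos": [0, 0, 0], "turn": 0.1213},
    {"claw": 0, "delta_pos": [0, 0, 0], "turn": 0.1213},
    {"claw": 0, "delta_pos": [0, 0, 0], "turn": 0.1213},
    {"claw": 0, "delta_pos": [0, 0, 0], "turn": 0.1213},
  ],
)

```text
clock: 12.4
eef_pos: [512.7, 129.3, 186.4]
tcp_rot: [3.141, 0.002, 0.046]
contact_force: [-0.3, -0.5, -0.9]
opening: 0.001
grasp_force: 0.0
```

step_arm(
  motion=[
    {"claw": 0, "delta_pos": [-3.8, 31.9, 0], "turn": 0},
    {"claw": 0, "delta_pos": [-3.8, 31.9, 0], "turn": 0},
    {"claw": 0, "delta_pos": [-3.8, 31.9, 0], "turn": 0},
    {"claw": 0, "delta_pos": [-3.8, 31.9, 0], "turn": 0},
    {"claw": 0, "delta_pos": [-3.8, 31.9, 0], "turn": 0},
    {"claw": 0, "delta_pos": [-3.8, 31.9, 0], "turn": 0},
    {"claw": 0, "delta_pos": [-3.8, 31.9, 0], "turn": 0},
    {"claw": 0, "delta_pos": [-3.8, 31.9, 0], "turn": 0},
  ],
)

```text
clock: 13.07
eef_pos: [496.3, -128.3, 186.5]
tcp_rot: [-3.141, 0.002, 0.052]
contact_force: [0.6, -0.5, -0.1]
opening: 0.002
grasp_force: 0.0
```

step_arm(
  motion=[
    {"claw": 0, "delta_pos": [0, 0, 0], "turn": 0},
    {"claw": 0, "delta_pos": [0, 0, 0], "turn": 0},
    {"claw": 0, "delta_pos": [0, 0, 0], "turn": 0},
  ],
)

```text
clock: 13.32
eef_pos: [496.8, -126.6, 186.7]
tcp_rot: [-3.141, 0.002, 0.053]
contact_force: [-0.9, -0.4, 0.1]
opening: 0.004
grasp_force: 0.0
```

step_arm(
  motion=[
    {"claw": 0, "delta_pos": [0, 0, 34.5], "turn": -0.01},
    {"claw": 0, "delta_pos": [0, 0, 34.5], "turn": 0},
    {"claw": 0, "delta_pos": [0, 0, 34.5], "turn": 0},
    {"claw": 0, "delta_pos": [0, 0, 34.5], "turn": 0},
    {"claw": 0, "delta_pos": [0, 0, 0], "turn": 0},
    {"claw": 0, "delta_pos": [6, 0, 0], "turn": 0},
    {"claw": 0, "delta_pos": [6, 0, 0], "turn": 0},
    {"claw": 0, "delta_pos": [0, 0, 0], "turn": 0},
  ],
)

```text
clock: 13.98
eef_pos: [513.0, -126.1, 51.9]
tcp_rot: [3.14, -0.005, 0.066]
contact_force: [0.9, -0.7, -0.6]
opening: 0.001
grasp_force: 0.0
```

step_arm(
  motion=[
    {"claw": 0, "delta_pos": [1.5, 0, 0], "turn": 0},
    {"claw": 0, "delta_pos": [1.5, 0, 0], "turn": 0},
    {"claw": 0, "delta_pos": [1, 0, 0], "turn": 0},
    {"claw": 0, "delta_pos": [0, 0, 0], "turn": 0},
    {"claw": 0, "delta_pos": [0, 0, 0], "turn": 0},
  ],
)

```text
clock: 14.4
eef_pos: [513.5, -125.9, 49.9]
tcp_rot: [3.141, -0.0, 0.066]
contact_force: [1.1, -0.1, 0.3]
opening: -0.002
grasp_force: 0.0
```

step_arm(
  motion=[
    {"claw": 0, "delta_pos": [1, 0, 0], "turn": 0},
    {"claw": 0, "delta_pos": [1, 0, 0], "turn": 0},
    {"claw": 0, "delta_pos": [0, 0, 0], "turn": 0},
    {"claw": 0, "delta_pos": [0, 0, 0], "turn": 0},
  ],
)

```text
clock: 14.73
eef_pos: [515.4, -125.7, 49.5]
tcp_rot: [-3.142, 0.0, 0.066]
contact_force: [0.1, -0.4, -0.6]
opening: 0.003
grasp_force: 0.0
```

step_arm(
  motion=[
    {"claw": 0, "delta_pos": [1, 0, 0], "turn": 0},
    {"claw": 0, "delta_pos": [0, 0, 0], "turn": 0},
    {"claw": 0, "delta_pos": [0, 0, 0], "turn": 0},
  ],
)

```text
clock: 14.98
eef_pos: [516.1, -125.6, 49.4]
tcp_rot: [-3.141, 0.001, 0.066]
contact_force: [-0.9, 0.1, 0.3]
opening: -0.001
grasp_force: 0.6
```

step_arm(
  motion=[
    {"claw": 0, "delta_pos": [1, 0, 0], "turn": 0},
    {"claw": 0, "delta_pos": [0, 0, 0], "turn": 0},
    {"claw": 0, "delta_pos": [0, 0, 0], "turn": 0},
  ],
)

```text
clock: 15.23
eef_pos: [516.8, -125.6, 49.4]
tcp_rot: [-3.141, 0.001, 0.066]
contact_force: [-4.1, -1.8, 1.8]
opening: -0.001
grasp_force: 1.8
```

step_arm(
  motion=[
    {"claw": 0, "delta_pos": [1, 0, 0], "turn": 0},
    {"claw": 0, "delta_pos": [0, 0, 0], "turn": 0},
    {"claw": 0, "delta_pos": [0, 0, 0], "turn": 0},
  ],
)

```text
clock: 15.48
eef_pos: [518.2, -125.6, 49.4]
tcp_rot: [3.142, 0.0, 0.066]
contact_force: [-3.8, -2.9, 0.1]
opening: -0.004
grasp_force: 1.8
```

step_arm(
  motion=[
    {"claw": 0, "delta_pos": [0.8, 0, 0], "turn": 0},
    {"claw": 0, "delta_pos": [0, 0, 0], "turn": 0},
    {"claw": 0, "delta_pos": [0, 0, 0], "turn": 0},
  ],
)

```text
clock: 15.73
eef_pos: [519.2, -125.5, 49.5]
tcp_rot: [3.142, 0.0, 0.066]
contact_force: [-2.3, -2.2, -0.9]
opening: 0.001
grasp_force: 1.7
```

step_arm(
  motion=[
    {"claw": 0, "delta_pos": [-10, 0, 0], "turn": 0},
    {"claw": 0, "delta_pos": [-10, 0, 0], "turn": 0},
    {"claw": 0, "delta_pos": [0, 0, -35], "turn": 0},
    {"claw": 0, "delta_pos": [0, 0, -35], "turn": 0},
    {"claw": 0, "delta_pos": [0, 0, -35], "turn": 0},
    {"claw": 0, "delta_pos": [0, 0, -35], "turn": 0},
  ],
)

```text
clock: 16.23
eef_pos: [498.4, -126.5, 191.1]
tcp_rot: [-3.141, -0.001, 0.066]
contact_force: [1.0, -0.5, 0.1]
opening: 0.001
grasp_force: 0.0
```

step_arm(
  motion=[
    {"claw": 0, "delta_pos": [3.8, -31.9, 0], "turn": 0},
    {"claw": 0, "delta_pos": [3.8, -31.9, 0], "turn": 0},
    {"claw": 0, "delta_pos": [3.8, -31.9, 0], "turn": 0},
    {"claw": 0, "delta_pos": [3.8, -31.9, 0], "turn": 0},
    {"claw": 0, "delta_pos": [3.8, -31.9, 0], "turn": 0},
    {"claw": 0, "delta_pos": [3.8, -31.9, 0], "turn": 0},
    {"claw": 0, "delta_pos": [3.8, -31.9, 0], "turn": 0},
    {"claw": 0, "delta_pos": [3.8, -31.9, 0], "turn": 0},
  ],
)

```text
clock: 16.9
eef_pos: [512.1, 131.4, 189.7]
tcp_rot: [-3.141, -0.001, 0.066]
contact_force: [-0.2, 0.2, 0.2]
opening: 0.0
grasp_force: 0.0
```

```bash
python3 - <<'E'
from ln import *
s=sense();print(s["eef_pos"],s["tcp_rot"][2])
g=grab_frame("top"); np.save("t5.npy",g,allow_pickle=True); np.save("s5.npy",grab_frame("scene"),allow_pickle=True)
for n in("t4.npy","t5.npy"): print(line(load(n),323,333,233,244,70))
T=load("t5.npy"); p=np.load("stage.npy"); a=np.linspace(.5,5.78,80)-1.508
for n in("t4.npy","t5.npy"):
    f=load(n); h,_=fitc(f,[530.2,-87],9,34,a,5); d,_=fitc(f,[531,-106],36,26,a,8); e=d-h; print(h,d,np.arctan2(e[1],e[0])+1.508)
E
```

```text
[512.07522151 131.44535544 189.69469086] 0.06585865640955912
(np.float64(-1.575), np.float64(0.06), array([238.4, 238.6, 238.5, 238.6, 238.5, 238.5, 238.4, 238.5, 238.5,
       238.4, 238.4]))
(np.float64(-1.47), np.float64(0.1), array([238.5, 238.6, 238.4, 238.2, 237.9, 237.9, 237.7, 237.6, 237.6,
       237.5, 237.5]))
[530.36354421 -86.95077236] [ 529.33862314 -105.52342768] -0.11792482303293839
[530.33859027 -86.79924809] [ 530.5735106  -105.78344653] -0.05042243863773166
```

Averaged over the two measures the cam is now at about 0. Next I turn the tool square to the push plate and descend behind it.

step_arm(
  motion=[
    {"claw": 0, "delta_pos": [0, 0, 0], "turn": -0.1206},
    {"claw": 0, "delta_pos": [0, 0, 0], "turn": -0.1206},
    {"claw": 0, "delta_pos": [0, 0, 0], "turn": -0.1206},
    {"claw": 0, "delta_pos": [0, 0, 0], "turn": -0.1206},
    {"claw": 0, "delta_pos": [0, 0, 0], "turn": -0.1206},
    {"claw": 0, "delta_pos": [0, 0, 0], "turn": -0.1206},
    {"claw": 0, "delta_pos": [0, 0, 0], "turn": -0.1206},
  ],
)

```text
clock: 17.58
eef_pos: [512.2, 129.2, 189.5]
tcp_rot: [3.141, -0.0, 0.916]
contact_force: [0.5, 0.6, -0.3]
opening: 0.002
grasp_force: 0.0
```

step_arm(
  motion=[
    {"claw": 0, "delta_pos": [0, 0, 0], "turn": -0.1206},
    {"claw": 0, "delta_pos": [0, 0, 0], "turn": -0.1206},
    {"claw": 0, "delta_pos": [0, 0, 0], "turn": -0.1206},
    {"claw": 0, "delta_pos": [0, 0, 0], "turn": -0.1206},
    {"claw": 0, "delta_pos": [0, 0, 0], "turn": -0.1206},
    {"claw": 0, "delta_pos": [0, 0, 0], "turn": -0.1206},
    {"claw": 0, "delta_pos": [0, 4.5, 0], "turn": 0},
  ],
)

```text
clock: 18.17
eef_pos: [516.2, 129.4, 189.5]
tcp_rot: [-3.141, -0.0, 1.639]
contact_force: [0.1, -0.1, 0.1]
opening: -0.001
grasp_force: 0.0
```

step_arm(
  motion=[
    {"claw": 0, "delta_pos": [0, 0, 34.5], "turn": 0},
    {"claw": 0, "delta_pos": [0, 0, 34.5], "turn": 0},
    {"claw": 0, "delta_pos": [0, 0, 34.5], "turn": 0},
    {"claw": 0, "delta_pos": [0, 0, 34.5], "turn": 0},
    {"claw": 0, "delta_pos": [0, 0, 0], "turn": 0},
    {"claw": 0, "delta_pos": [-8, 0, 0], "turn": 0},
    {"claw": 0, "delta_pos": [-8, 0, 0], "turn": 0},
    {"claw": 0, "delta_pos": [0, 0, 0], "turn": 0},
  ],
)

```text
clock: 18.83
eef_pos: [519.9, 113.0, 53.7]
tcp_rot: [3.138, -0.0, 1.632]
contact_force: [0.2, -0.2, -0.5]
opening: -0.001
grasp_force: 0.0
```

step_arm(
  motion=[
    {"claw": 0, "delta_pos": [-2, 0, 0], "turn": 0},
    {"claw": 0, "delta_pos": [-2, 0, 0], "turn": 0},
    {"claw": 0, "delta_pos": [-2, 0, 0], "turn": 0},
    {"claw": 0, "delta_pos": [-2, 0, 0], "turn": 0},
    {"claw": 0, "delta_pos": [-2, 0, 0], "turn": 0},
    {"claw": 0, "delta_pos": [-2, 0, 0], "turn": 0},
    {"claw": 0, "delta_pos": [0, 0, 0], "turn": 0},
  ],
)

```text
clock: 19.42
eef_pos: [519.2, 102.1, 51.6]
tcp_rot: [3.141, -0.0, 1.634]
contact_force: [0.1, 0.4, 0.2]
opening: 0.004
grasp_force: 0.1
```

step_arm(
  motion=[
    {"claw": 0, "delta_pos": [-2, 0, 0], "turn": 0},
    {"claw": 0, "delta_pos": [-2, 0, 0], "turn": 0},
    {"claw": 0, "delta_pos": [-2, 0, 0], "turn": 0},
    {"claw": 0, "delta_pos": [-2, 0, 0], "turn": 0},
    {"claw": 0, "delta_pos": [-2, 0, 0], "turn": 0},
    {"claw": 0, "delta_pos": [-2, 0, 0], "turn": 0},
    {"claw": 0, "delta_pos": [-2, 0, 0], "turn": 0},
  ],
)

```text
clock: 20.0
eef_pos: [519.9, 88.0, 51.5]
tcp_rot: [-3.142, -0.0, 1.634]
contact_force: [-0.7, 2.5, 1.3]
opening: 0.002
grasp_force: 1.1
```

step_arm(
  motion=[
    {"claw": 0, "delta_pos": [-2, 0, 0], "turn": 0},
    {"claw": 0, "delta_pos": [-2, 0, 0], "turn": 0},
    {"claw": 0, "delta_pos": [-2, 0, 0], "turn": 0},
    {"claw": 0, "delta_pos": [-2, 0, 0], "turn": 0},
    {"claw": 0, "delta_pos": [-2, 0, 0], "turn": 0},
    {"claw": 0, "delta_pos": [-2, 0, 0], "turn": 0},
    {"claw": 0, "delta_pos": [-2, 0, 0], "turn": 0},
    {"claw": 0, "delta_pos": [-2, 0, 0], "turn": 0},
  ],
)

```text
clock: 20.67
eef_pos: [520.7, 72.1, 51.5]
tcp_rot: [-3.141, 0.0, 1.634]
contact_force: [-0.9, 2.0, 2.4]
opening: -0.0
grasp_force: 1.1
```

step_arm(
  motion=[
    {"claw": 0, "delta_pos": [-1, 0, 0], "turn": 0},
    {"claw": 0, "delta_pos": [-1, 0, 0], "turn": 0},
    {"claw": 0, "delta_pos": [-1, 0, 0], "turn": 0},
    {"claw": 0, "delta_pos": [-1, 0, 0], "turn": 0},
    {"claw": 0, "delta_pos": [0, 0, 0], "turn": 0},
  ],
)

```text
clock: 21.08
eef_pos: [521.0, 68.1, 51.4]
tcp_rot: [-3.141, 0.0, 1.634]
contact_force: [-0.3, 0.4, 0.9]
opening: 0.001
grasp_force: 0.3
```

step_arm(
  motion=[
    {"claw": 0, "delta_pos": [-1, 0, 0], "turn": 0},
    {"claw": 0, "delta_pos": [-1, 0, 0], "turn": 0},
    {"claw": 0, "delta_pos": [0, 0, 0], "turn": 0},
  ],
)

```text
clock: 21.33
eef_pos: [521.2, 66.2, 51.4]
tcp_rot: [-3.141, -0.0, 1.634]
contact_force: [-0.7, 1.8, 0.8]
opening: -0.0
grasp_force: 0.8
```

step_arm(
  motion=[
    {"claw": 0, "delta_pos": [-1, 0, 0], "turn": 0},
    {"claw": 0, "delta_pos": [-1, 0, 0], "turn": 0},
    {"claw": 0, "delta_pos": [0, 0, 0], "turn": 0},
  ],
)

```text
clock: 21.58
eef_pos: [521.2, 66.0, 51.6]
tcp_rot: [-3.141, -0.003, 1.632]
contact_force: [-3.3, 15.2, 1.4]
opening: -0.005
grasp_force: 7.5
```

step_arm(
  motion=[
    {"claw": 0, "delta_pos": [-1, 0, 0], "turn": 0},
    {"claw": 0, "delta_pos": [-1, 0, 0], "turn": 0},
    {"claw": 0, "delta_pos": [0, 0, 0], "turn": 0},
  ],
)

```text
clock: 21.83
eef_pos: [521.3, 65.9, 51.6]
tcp_rot: [3.142, -0.005, 1.631]
contact_force: [-3.3, 28.2, 1.7]
opening: -0.004
grasp_force: 14.0
```

It hits hard at y≈66 (stage x −66.5, where home is expected at −66), so the slide is home. I'll retreat and verify.

step_arm(
  motion=[
    {"claw": 0, "delta_pos": [5, 0, 0], "turn": 0},
    {"claw": 0, "delta_pos": [10, 0, 0], "turn": 0},
    {"claw": 0, "delta_pos": [25, 0, 0], "turn": 0},
    {"claw": 0, "delta_pos": [25, 0, 0], "turn": 0},
    {"claw": 0, "delta_pos": [0, 0, -40], "turn": 0},
    {"claw": 0, "delta_pos": [0, 0, -40], "turn": 0},
    {"claw": 0, "delta_pos": [0, 0, -40], "turn": 0},
    {"claw": 0, "delta_pos": [0, 0, 0], "turn": 0},
  ],
)

```text
clock: 22.5
eef_pos: [521.7, 128.4, 178.8]
tcp_rot: [3.131, -0.001, 1.634]
contact_force: [2.2, 0.9, 1.2]
opening: 0.0
grasp_force: 0.0
```

```bash
python3 - <<'E'
from ln import *
s=sense();print(s["eef_pos"],s["contact_force"])
g=grab_frame("top"); np.save("t6.npy",g,allow_pickle=True); f=load("t6.npy"); f5=load("t5.npy"); f0=load("top.npy")
print("blade",line(f,323,333,233,244,70)[:2])
a=np.linspace(.5,5.78,80)-1.508
h,_=fitc(f,[530.2,-87],9,34,a,5); d,_=fitc(f,[531,-106],36,26,a,8); e=d-h; print("disc",np.arctan2(e[1],e[0])+1.508)
full=np.linspace(0,6.28,80); u=np.array([np.cos(-1.508),np.sin(-1.508)])
for nm,c,r,z in(("roller",[527,-20.],8,31),("jarcap",[526,33.],16,79)):
    A,sa=fitc(f0,c,r,z,full,6); B,sb=fitc(f,np.array(c)+40*u,r,z,full,8); print(nm,(B-A)@u,(B-A)@[-u[1],u[0]],sa,sb)
for nm,c,r,z in(("vial",[633,-13.],12,50),("stopper",[592,76.],14,28),("beaker",[651,109],33,85)):
    print(nm,fitc(f,c,r,z,full,6)[0]-fitc(f0,c,r,z,full,6)[0])
E
```

```text
[521.74306654 128.4345239  178.79435424] [2.15784184 0.9026993  1.16314283]
blade (np.float64(-1.461), np.float64(0.08))
disc -0.055946382619198376
roller 38.83443574347433 0.518322189124422 18.189313489561368 13.073219204683687
jarcap 39.2506058573948 0.2950927984453767 26.13108875279995 25.924920538478794
vial [-0.05956611  0.44580784]
stopper [-0.4472645   1.15114659]
beaker [0.74612059 0.87543253]
```

The slide travelled about 40 mm, the jar rode along, the cam is unchanged at about 0, and nothing else moved.

```bash
python3 -c "from rig import *; print(sign_off())"
```

```text
the job is handed in; nothing more can be done
None
```

The job is handed in: the cam measures at its low point to within about 0.05 rad, after overshooting by about 0.075 rad and being nudged back before the slide was pushed. The slide is home against its stop with the jar in front of the lens, and the vial, stopper and beaker re-measured within about 1 mm of their starting places (I did not re-measure the spatula, tin or bottles, which the arm never went near).

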